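Weigh a filter canister on a spring hand scale and sort it

TASK

Weigh the charcoal filter canister that stands in the round grey ring: take the spring hand scale from its rest, hook it under the canister's wire handle, lift gently and straight up until the canister just clears the bench by a few millimetres (less than a centimetre) and hold it hanging there still for two seconds to read the weight. If it weighs more than 450 g it is spent: carry it on the hook to the shallow tray and set it down in the middle of it; otherwise lower it back into the ring. Set it down softly and upright, unhook, and hang the scale back in its rest; handle the canister by the hook only, do not overload the scale, and leave the second canister and everything else alone.

Things in the scene. Friction and masses are not known exactly. Their poses are not given: they have to be found in the camera images.
- can_a: One of two look-alike light grey filter canisters, 98 mm across, lid 142 mm up, slim nozzle on it up to 169 mm; weight 230 to 670 g, never within 40 g of 450 g. Fixed upright handle of 4 mm wire spans along its y axis; over the can's middle the wire rises to a peak, wire centre 197 mm above the underside. Origin: centre of the underside, z up. One stands in the ring, the other is a bystander; which is which changes.
- can_b: One of two look-alike light grey filter canisters, 98 mm across, lid 142 mm up, slim nozzle on it up to 169 mm; weight as said of can_a. Fixed upright handle of 4 mm wire spans along its y axis; over the can's middle the wire rises to a peak, wire centre 197 mm above the underside. Origin: centre of the underside, z up. One stands in the ring, the other is a bystander; which is which changes.
- locating_ring: Low round grey plastic ring fixed to the bench, 122 mm outside, 107 mm inside, 8 mm high, without a floor: the canister in it stands on the bench. Origin at the centre, on the bench.
- spent_tray: Shallow square sheet-metal tray for spent canisters, fixed to the bench, 130 x 130 mm outside, 125 mm inside, floor 2.5 mm thick, rim 10 mm high. Origin at the centre of its underside, on the bench.
- scale_rest: Rest for the hand scale, fixed: foot plate 88 x 72 mm, post at the back (+x), grey fork with two prongs along -x, their top 91 mm above the bench, 37 mm apart. Lips 6 mm high before and behind leave a pocket 33 mm long (along x) in which the scale's shoulders sit. Origin on the bench, under the middle of the pocket, where the scale's axis hangs.
- scale_grip (a point): Grip point of the spring hand scale (180 g) that hangs upright in the rest: on its axis, 14 mm below the top of the grey case, 26 mm above the shoulders (117 mm above the bench in the rest). Grip part 24 (x) x 46 (y) x 40 mm high, taken across the 46 mm from above; below the shoulders the case is 24 x 30 mm, 40 mm high. Small wire eye 13 mm above the top. z up, graduated plate on -x.
- hook_bowl (a point): Where a handle's wire (its centre) hangs in the scale's hook: on the scale's axis, 90.5 mm below the grip point plus the reading. J hook of 4 mm wire in the scale's xz plane, mouth to +x: tip 11 mm to +x, its top 7.5 mm above this point, hook's underside 6 mm below. A wire goes in and out over the tip from +x with its centre 10 to 16 mm above this point; at 17 mm it meets the shank.
- scale_pointer (a joint): The scale's reading (m): how far hook and pointer are pulled out; 0 with no load, 0.007 m per 100 g (140 N/m), so 0.0315 at 450 g, where the plate has a long thick mark. More than 0.056 (800 g) overloads the scale; end stop at 0.064. The spring is lightly damped.
- sample_pot: Small pot with a red lid, 46 mm across, 57 mm high, a bystander. Origin at the centre of its underside.
- vial_d: Small vial with an amber cap, 25 mm across, 60 mm high, a bystander. Origin at the centre of its underside.
- petri_0: Small petri dish, 58 mm across, 13 mm high, a bystander. Origin at the centre of its underside.

How it is judged:
By the outcome, as a careful person would: the job done as asked, in the order asked, and still so for the second after the job is handed in, with the robot touching nothing.
It also fails if it takes over 72 s, if anything falls off the work surface, if the arm or the gripper's body presses on something with over 40 N, if the wrist force passes 120 N, or if a joint passes its speed limit or range.

ROBOT

A 7-joint arm with a two-finger parallel gripper is mounted at the origin on a cart in front of the work surface, level with it; the furniture and walls round the work are solid. World frame = base frame: x ahead of the robot, y to its left, z up, the work surface at z = 0. Lengths are in m, angles in rad, forces in N, time in s.
With the tool pointing down it reaches from about 0.375 to 0.925 m from the base axis. Payload 3.1 kg.
Tool frame: the origin (TCP) lies between the finger pads; the fingertips stand 19 mm ahead of it and the grasp point (between the pads) is the TCP; z points along the fingers, y is the line along which they close (so a half turn about z gives the same grasp; the last joint's range is limited). The gripper opens to 85 mm and grips with 20 to 120 N. Pads are 22 mm wide; open, the fingers measure 114 mm over their backs; the gripper's body (76 mm by 85 mm) begins 54 mm behind the grasp point. The pads swing forward as they close: fully open they stand 13 mm farther back than shut.
Start: joints at [1.051, 0.383, 0.044, 1.598, -0.018, 1.161, -0.05], TCP at [0.266, -0.593, 0.25] pointing down, gripper open.
Joint ranges: [-2.61, 2.61], [-0.41, 2.15], [-1.48, 1.57], [0, 2.5], [-1.57, 4.71], [0.05, 1.97], [-2.85, 2.85]. Speed limits (rad/s): [2.79, 2.79, 3.14, 3.14, 3.14, 3.14, 3.14].

INTERFACE

Orientations are given as a unit quaternion [x, y, z, w].
In Python, from bench import move_ptp, movel, move_j, move_gripper, pause, inverse_kinematics, read_camera, camera_params, MotionError, sign_off, look_for, tip_of, read_time_s, read_qpos, read_joint_vel, read_effort, read_eef_pos, read_tcp_rot, read_ft_force, read_ft_torque, read_finger_gap, read_grasp_force gives the robot as it stands. Calls block until the motion is done:
- move_ptp(position, orientation): joint-space move of the TCP to a pose.
- movel(position, orientation=None, speed=0.15): straight line of the TCP; orientation=None keeps the orientation; speed is the mean speed in m/s.
- move_j(angles): joint-space move.
- move_gripper(opening, effort=None): finger opening in m; effort is the grip in N (None keeps the last); returns when the fingers have stopped.
- pause(seconds).
- inverse_kinematics(position, orientation): joint angles nearest the present ones, or None.
- read_camera(name): name is "side" or "top"; returns the picture (480x640x3 uint8, red, green, blue); there is no depth.
- camera_params(name): a dict with "K" (3x3 intrinsics, pixels), "camera_from_world" (4x4, takes a point from world to camera coordinates). Camera axes: x right, y down, z forward; pixel columns grow to the right and rows downward; lengths in m; the calibration is good to about 2 mm. A picture is of the moment at which its call begins. camera_params takes no time and is no camera call.
A pose or a line that the arm cannot do raises MotionError and nothing moves.
- sign_off(): hands the job in; it is judged then, once.
Trained networks look in the newest picture that a camera, given by its name, has taken for a name from the list of things; names that differ only in an ending like _2 or _b are one class to them, and where a whole thing is asked for, a point or a joint stands for the part that bears it (a point fixed in the world has none). Each returns a list of dicts, best first, with "confidence" (0 to 1); they miss things now and then, are a little off and sometimes report something else, mostly with a low value. They report only what shows in the picture. A call takes as long as a camera call.
- look_for(camera, name): "at" ([column, row] in pixels, amid what is visible of it).
- tip_of(camera, name): "at" ([column, row] in pixels: a listed point, or the origin of a listed thing).
Readings, each from a call of its own:
- read_time_s(): time.
- read_qpos(): joint angles.
- read_joint_vel(): joint speeds.
- read_effort(): joint torques, N m.
- read_eef_pos(): TCP position.
- read_tcp_rot(): TCP orientation.
- read_ft_force(): force on the tool from outside, world axes, zero at the start.
- read_ft_torque(): the same for the moment, N m.
- read_finger_gap(): finger opening in m.
- read_grasp_force(): force on a finger pad.
Only numpy, scipy, OpenCV 4.12 (cv2) and the standard library are available. Lean on these libraries where they do the work, as an engineer would, in place of code of your own. Each camera call takes 0.05 s, during which the arm holds its last target. There are 200 camera calls.

## Working session

There is one attempt and no reset: what is moved stays moved. The work goes in short steps, each a Python script; the robot and the scene stay as the last script left them, time stands still between calls to the robot, and variables do not carry over. Pictures are saved under pics/ and viewed, at most 10 in all, crops included, and the job is handed in when it is done.

```bash
mkdir -p pics; cat > h.py <<'E'
import numpy as np, cv2
from bench import *
def P(c):
    d=camera_params(c); return np.array(d["K"]),np.array(d["camera_from_world"])
def proj(c,p):
    K,T=P(c); q=K@(T[:3,:3]@np.array(p)+T[:3,3]); return q[:2]/q[2]
def ray(c,px):
    K,T=P(c); R=T[:3,:3]; return -R.T@T[:3,3], R.T@np.linalg.solve(K,[px[0],px[1],1])
def onz(c,px,z):
    o,d=ray(c,px); return o+d*(z-o[2])/d[2]
def tri(pa,pb):
    (o1,d1),(o2,d2)=ray("top",pa),ray("side",pb)
    A=np.c_[d1,-d2]; s=np.linalg.lstsq(A,o2-o1,rcond=None)[0]
    a,b=o1+d1*s[0],o2+d2*s[1]; return (a+b)/2,np.linalg.norm(a-b)
def snap(c,n): 
    im=read_camera(c); cv2.imwrite(f"pics/{n}.png",im[:,:,::-1]); return im
E
python3 - <<'E'
from h import *
np.set_printoptions(precision=4,suppress=True)
for c in("top","side"):
    snap(c,c+"0"); print(c,"cam at",ray(c,(320,240)), P(c)[0][0,0])
H=dict(can_a=0,can_b=0,locating_ring=0,spent_tray=0,scale_rest=0,scale_grip=.117,hook_bowl=.0265,sample_pot=0,vial_d=0,petri_0=0)
for n,z in H.items():
    for c in("top","side"):
        for r in tip_of(c,n)[:3]: print(n,c,np.array(r["at"]),round(r["confidence"],2),onz(c,r["at"],z))
print(read_tcp_rot(),read_ft_force())
E
```

```text
top cam at (array([ 0.0425, -0.479 ,  1.0146]), array([ 0.4132,  0.1994, -0.8886])) 610.0932332836923
side cam at (array([0.1211, 0.4299, 0.4104]), array([ 0.4602, -0.8157, -0.3505])) 520.90738295338
can_a top [342.3 215.2] 0.65 [ 0.5814 -0.2654  0.    ]
can_a top [255.6 214.3] 0.61 [ 0.508  -0.1167  0.    ]
can_a side [278.7 339.9] 0.75 [ 0.5102 -0.1268  0.    ]
can_b top [342.3 215.2] 0.65 [ 0.5814 -0.2654  0.    ]
can_b top [255.6 214.3] 0.61 [ 0.508  -0.1167  0.    ]
can_b side [278.7 339.9] 0.75 [ 0.5102 -0.1268  0.    ]
spent_tray side [376.2 321.1] 0.62 [ 0.4029 -0.2435  0.    ]
scale_rest side [366.1 272.4] 0.79 [ 0.4942 -0.4081 -0.    ]
scale_grip top [406.3 255.5] 0.92 [ 0.4984 -0.4164  0.117 ]
scale_grip side [401.8 354.2] 0.58 [ 0.2732 -0.0012  0.117 ]
scale_grip side [362.8 212.7] 0.56 [ 0.5042 -0.4135  0.117 ]
hook_bowl side [364.8 257.4] 0.49 [ 0.5011 -0.4171  0.0265]
sample_pot top [295.  158.8] 0.83 [ 0.6557 -0.1241  0.    ]
sample_pot side [203.  318.2] 0.63 [ 0.6571 -0.1272  0.    ]
vial_d side [402.4 354.2] 0.8 [ 0.3331 -0.1735  0.    ]
petri_0 side [357.8 374.4] 0.95 [ 0.3685 -0.1015  0.    ]
[ 0.9778  0.2094 -0.     -0.    ] [-0.5504  0.946  -0.658 ]
```

View pics/top0.png

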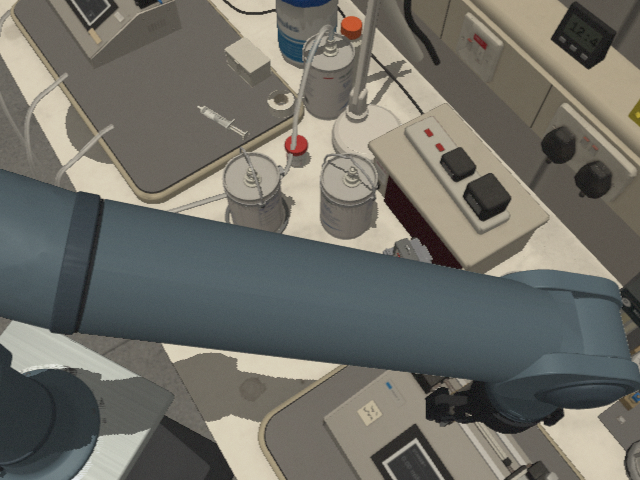

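View pics/side0.png

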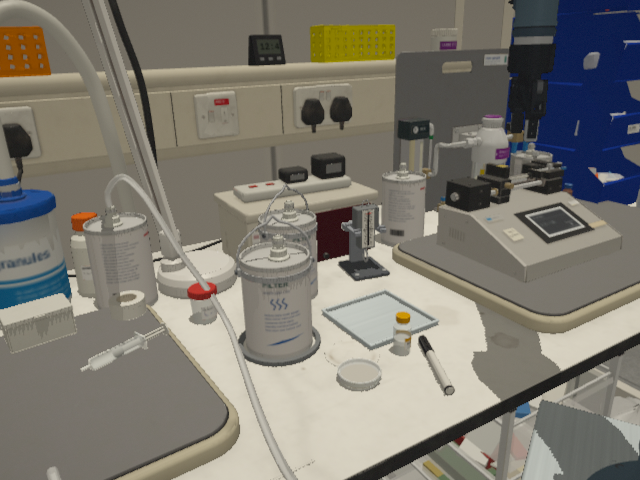

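```bash
python3 - <<'E'
from h import *
np.set_printoptions(precision=4,suppress=True)
q=list(read_qpos()); q[0]=1.6; move_j(q); print(read_eef_pos(),read_time_s())
for c in("top","side"): snap(c,c+"1")
H=dict(can_a=0,locating_ring=0,spent_tray=0,scale_rest=0,scale_grip=.117,hook_bowl=.0265,vial_d=0,petri_0=0)
for n,z in H.items():
    for c in("top","side"):
        for r in tip_of(c,n)[:3]: print(n,c,np.array(r["at"]),round(r["confidence"],2),onz(c,r["at"],z))
im=cv2.imread("pics/top1.png")
cv2.imwrite("pics/top1c.png",cv2.resize(im[90:340,200:520],(768,600),interpolation=cv2.INTER_CUBIC))
im=cv2.imread("pics/side1.png")
cv2.imwrite("pics/side1c.png",cv2.resize(im[170:380,220:460],(686,600),interpolation=cv2.INTER_CUBIC))
E
```

```text
[-0.0792 -0.6451  0.2502] 2.425
can_a top [254.2 211.8] 0.84 [ 0.5116 -0.1116  0.    ]
can_a side [277.9 340.5] 0.81 [ 0.5104 -0.1248  0.    ]
spent_tray top [291.5 289.2] 0.65 [ 0.4024 -0.2503  0.    ]
spent_tray side [376.6 319.1] 0.63 [ 0.4048 -0.2497  0.    ]
scale_rest top [396.8 282.6] 0.93 [ 0.4998 -0.4141  0.    ]
scale_rest side [367.6 271.3] 0.77 [ 0.4937 -0.414   0.    ]
scale_rest side [358.7 376.6] 0.6 [ 0.3654 -0.0976  0.    ]
scale_grip top [408.9 251.1] 0.82 [ 0.5078 -0.417   0.117 ]
scale_grip side [364.4 214.4] 0.72 [ 0.4972 -0.4054  0.117 ]
hook_bowl top [291.3 290.2] 0.55 [ 0.3911 -0.2568  0.0265]
hook_bowl side [361.5 255.2] 0.46 [ 0.5115 -0.4245  0.0265]
vial_d top [242.3 302.9] 0.87 [ 0.3397 -0.1848  0.    ]
vial_d side [400.5 353.4] 0.6 [ 0.3362 -0.1742  0.    ]
petri_0 top [205.9 274.4] 0.82 [ 0.3579 -0.0982  0.    ]
petri_0 side [358.  377.7] 0.9 [ 0.3652 -0.095   0.    ]
```

View pics/top1c.png

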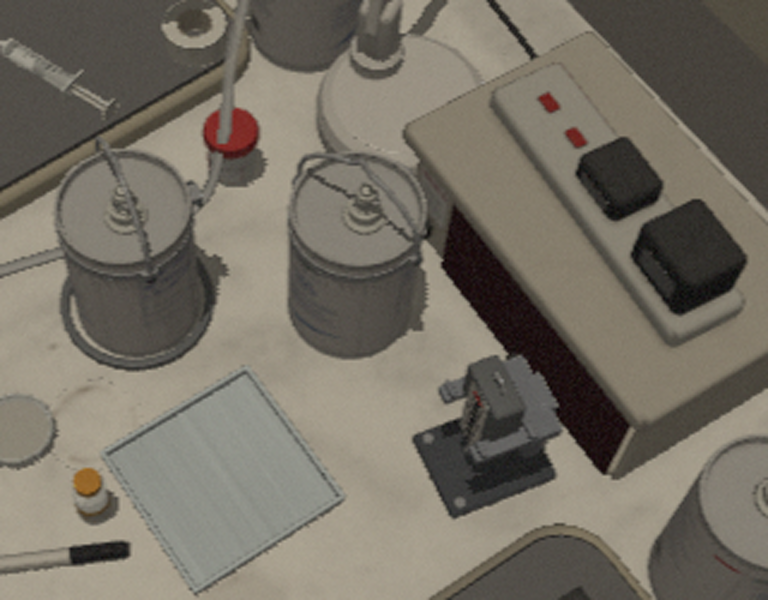

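View pics/side1c.png

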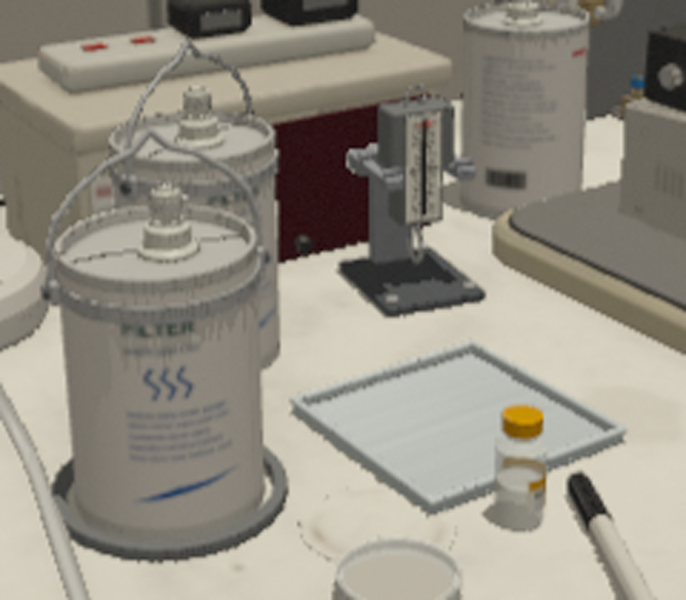

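```bash
python3 - <<'E'
from h import *
np.set_printoptions(precision=4,suppress=True)
T=lambda u,v:(200+u/2.4,90+v/2.4)
S=lambda u,v:(220+u/2.857,170+v/2.857)
print("plate top", *[onz("top",T(*p),.006) for p in((415,437),(457,515),(553,475))])
print("plate side",*[onz("side",S(*p),.006) for p in((340,268),(390,313),(484,293))])
t=[onz("top",T(*p),.01) for p in((105,455),(247,370),(343,495),(197,590))]; print("tray",t,np.mean(t,0))
t=[onz("side",S(*p),.01) for p in((293,405),(475,347),(624,433),(430,508))]; print("tray side",t,np.mean(t,0))
print("peak",tri(T(128,205),S(150,135)))
for z in(.19,.197,.2): print(z,"side peak",onz("side",S(150,135),z))
print("end1",tri(T(103,143),S(50,290)),"end2",tri(T(152,272),S(262,258)))
print("ends swapped",tri(T(103,143),S(262,258)),tri(T(152,272),S(50,290)))
print("lid top c",onz("top",T(124,205),.142), "lid side",onz("side",S(157,240),.142))
print("ring top",[onz("top",T(*p),.004) for p in((62,300),(214,295),(140,368))],"ring side",[onz("side",S(*p),.004) for p in((52,495),(287,490),(165,553))])
print("b lid",onz("top",T(358,205),.142),"b peak side",onz("side",S(187,45),.197))
print("b ends side",onz("side",S(112,125),.125))
# hose
pl=np.array([(325,30),(300,90),(292,145),(287,170),(281,172),(225,196),(175,212)],float)
d=np.vstack([np.linspace(a,b,60) for a,b in zip(pl[:-1],pl[1:])])
for s in((130,182),(160,205),(185,250),(220,305),(235,360),(250,400),(275,450),(290,475)):
    r=[tri(p,s) for p in d]; k=np.argsort([e for _,e in r])[:1]
    print(s,[(d[i],r[i]) for i in k])
print("box",[onz("top",T(*p),.13) for p in((407,130),(640,425))], [onz("top",T(*p),.0) for p in((445,265),(612,472))])
E
```

```text
plate top [ 0.4965 -0.3676  0.006 ] [ 0.4532 -0.4212  0.006 ] [ 0.5148 -0.4724  0.006 ]
plate side [ 0.5535 -0.4104  0.006 ] [ 0.4913 -0.3589  0.006 ] [ 0.4491 -0.4142  0.006 ]
tray [array([ 0.3766, -0.1676,  0.01  ]), array([ 0.4877, -0.2293,  0.01  ]), array([ 0.428, -0.34 ,  0.01 ]), array([ 0.3153, -0.2786,  0.01  ])] [ 0.4019 -0.2539  0.01  ]
tray side [array([ 0.4845, -0.2166,  0.01  ]), array([ 0.4211, -0.3295,  0.01  ]), array([ 0.3107, -0.2681,  0.01  ]), array([ 0.3733, -0.1539,  0.01  ])] [ 0.3974 -0.2421  0.01  ]
peak (array([ 0.5004, -0.1356,  0.1833]), np.float64(0.028157432459549075))
0.19 side peak [ 0.513  -0.1335  0.19  ]
0.197 side peak [ 0.5006 -0.1156  0.197 ]
0.2 side peak [ 0.4952 -0.1079  0.2   ]
end1 (array([ 0.5468, -0.0811,  0.127 ]), np.float64(0.014046425928644279)) end2 (array([ 0.4729, -0.1632,  0.1234]), np.float64(0.005749683688663726))
ends swapped (array([ 0.4824, -0.1149,  0.1659]), np.float64(0.08809235877107957)) (array([ 0.535 , -0.1273,  0.0861]), np.float64(0.07922141572488524))
lid top c [ 0.5062 -0.124   0.142 ] lid side [ 0.5032 -0.1201  0.
[... 611 characters left out ...]
6, 114.2373]), (array([ 0.6731, -0.1217,  0.1186]), np.float64(0.0006186944014701948)))]
(220, 305) [(array([288.1864, 164.0678]), (array([ 0.6197, -0.1291,  0.0317]), np.float64(0.00027266697980415656)))]Traceback (most recent call last):
  File "<stdin>", line 21, in <module>
  File "h.py", line 12, in tri
    (o1,d1),(o2,d2)=ray("top",pa),ray("side",pb)
                                  ~~~^^^^^^^^^^^
  File "h.py", line 8, in ray
    K,T=P(c); R=T[:3,:3]; return -R.T@T[:3,3], R.T@np.linalg.solve(K,[px[0],px[1],1])
        ~^^^
  File "h.py", line 4, in P
    d=camera_params(c); return np.array(d["K"]),np.array(d["camera_from_world"])
ValueError: time passes only in moves, steps and waits
```

```bash
python3 - <<'E'
s=open('h.py').read()
s=s.replace('def P(c):\n    d=camera_params(c); return np.array(d["K"]),np.array(d["camera_from_world"])','_C={}\ndef P(c):\n    if c not in _C:\n        d=camera_params(c); _C[c]=(np.array(d["K"]),np.array(d["camera_from_world"]))\n    return _C[c]')
s+='''
def pose(o,yaw,p):
    c,n=np.cos(yaw),np.sin(yaw); p=np.array(p,float); return np.array([o[0]+c*p[0]-n*p[1],o[1]+n*p[0]+c*p[1],p[2]])
'''
open('h.py','w').write(s)
E
cat > ov.py <<'E'
from h import *
def line(im,c,x0,y0,f,pts,col):
    q=[tuple(int(v) for v in (proj(c,p)-[x0,y0])*f*16) for p in pts]
    for a,b in zip(q[:-1],q[1:]): cv2.line(im,a,b,col,1,cv2.LINE_AA,4)
def overlay(c,f,x0,y0,w,h,s,R,yr,C,yc,Tr,yt):
    im=cv2.resize(cv2.imread(f)[y0:y0+h,x0:x0+w],None,fx=s,fy=s,interpolation=cv2.INTER_CUBIC)
    # INTER resize aligns pixel centres: shift by .5
    L=lambda pts,col: line(im,c,x0-.5,y0-.5,s,pts,col)
    box=lambda a,b,z:[(a,b,z),(-a,b,z),(-a,-b,z),(a,-b,z),(a,b,z)]
    for a,b,z in((.012,.023,.131),(.012,.015,.051)): L([pose(R,yr,p) for p in box(a,b,z)],(0,0,255))
    L([pose(R,yr,p) for p in((0,0,.131),(0,0,.144))],(0,255,0))
    t=np.linspace(0,2*np.pi,60)
    for r,z in((.061,.008),(.049,.142)): L([pose(C,0,(r*np.cos(a),r*np.sin(a),z)) for a in t],(0,0,255))
    L([pose(C,yc,p) for p in((0,-.05,.125),(0,0,.197),(0,.05,.125))],(0,255,0))
    L([pose(Tr,yt,p) for p in box(.065,.065,.01)],(0,0,255))
    return im
if __name__=="__main__":
    R,yr=(.4995,-.413),np.radians(-39); C,yc=(.506,-.119),np.radians(-42); Tr,yt=(.400,-.248),np.radians(-29)
    a=overlay("top","pics/top1.png",215,140,220,200,2.7,R,yr,C,yc,Tr,yt)
    cv2.imwrite("pics/ovt.png",a)
    b=overlay("side","pics/side1.png",230,175,215,190,3.1,R,yr,C,yc,Tr,yt)
    cv2.imwrite("pics/ovs.png",b)
    T=lambda u,v:(200+u/2.4,90+v/2.4)
    for z in(0.1,.12,.14,.16):print("box",z,[onz("top",T(*p),z)[:2].round(3) for p in((407,130),(640,425))])
    print([onz("top",T(*p),.0).round(3) for p in((445,265),(612,472))])
E
python3 ov.py
```

```text
box 0.1 [array([ 0.686, -0.266]), array([ 0.533, -0.513])]
box 0.12 [array([ 0.672, -0.271]), array([ 0.522, -0.512])]
box 0.14 [array([ 0.658, -0.275]), array([ 0.511, -0.511])]
box 0.16 [array([ 0.644, -0.28 ]), array([ 0.501, -0.51 ])]
[array([ 0.649, -0.326,  0.   ]), array([ 0.54 , -0.511,  0.   ])]
```

View pics/ovt.png

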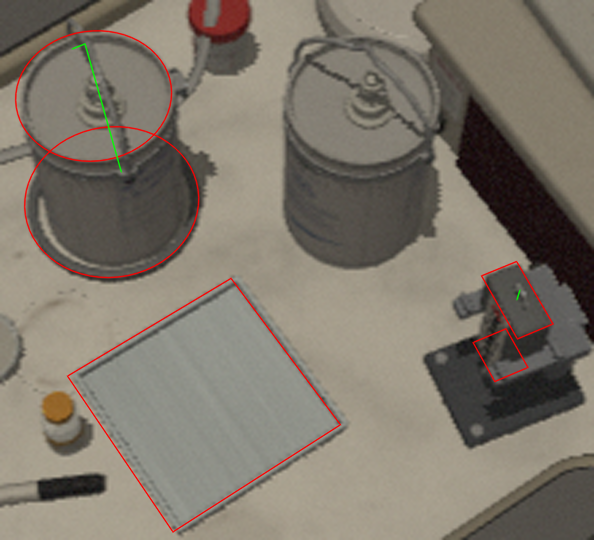

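View pics/ovs.png

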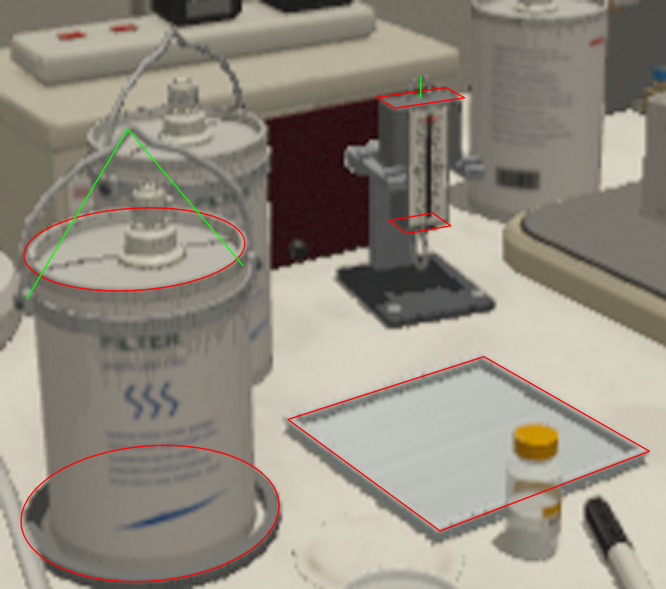

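```bash
cat >> h.py <<'E'
YR=np.radians(-39); R=np.array([.4995,-.413]); C=np.array([.505,-.121]); TR=np.array([.400,-.249]); UX=np.array([np.cos(YR),np.sin(YR)])
def quat(k=0,yaw=YR):
    a=(yaw+np.pi)/2+k*np.pi/2   # tool y along 2a-90deg = yaw+90 (+180 for k=1)
    return [np.cos(a),np.sin(a),0,0]
def F(n=10,dt=.02):
    f=[]
    for _ in range(n): f.append(read_ft_force()[2]); pause(dt)
    return np.mean(f),np.std(f)
E
python3 - <<'E'
from h import *
np.set_printoptions(precision=3,suppress=True)
for k in(0,1):
    for p in([*R,.33],[*R,.121],[*(C-.03*UX),.2745],[*C,.34],[*TR,.36]):
        q=inverse_kinematics(p,quat(k)); print(k,p,None if q is None else np.array(q))
E
```

```text
0 [np.float64(0.4995), np.float64(-0.413), 0.33] [ 1.072  0.386 -0.586  1.483  0.216  1.338  1.36 ]
0 [np.float64(0.4995), np.float64(-0.413), 0.121] [ 1.059  0.585 -0.569  1.676  0.364  0.988  1.252]
0 [np.float64(0.4816856211562909), np.float64(-0.10212038826850488), 0.2745] [ 1.066  0.16  -1.004  1.903  0.147  1.157  0.898]
0 [np.float64(0.505), np.float64(-0.121), 0.34] [ 1.03   0.153 -0.947  1.761  0.129  1.293  0.944]
0 [np.float64(0.4), np.float64(-0.249), 0.36] [ 1.17  -0.018 -0.682  1.839 -0.012  1.317  1.381]
1 [np.float64(0.4995), np.float64(-0.413), 0.33] [ 0.841  0.342 -0.276  1.495  0.095  1.317 -1.695]
1 [np.float64(0.4995), np.float64(-0.413), 0.121] [ 0.782  0.522 -0.2    1.691  0.123  0.94  -1.716]
1 [np.float64(0.4816856211562909), np.float64(-0.10212038826850488), 0.2745] [ 0.95   0.134 -0.873  1.906  0.112  1.151 -2.216]
1 [np.float64(0.505), np.float64(-0.121), 0.34] [ 0.957  0.137 -0.861  1.764  0.108  1.29  -2.182]
1 [np.float64(0.4), np.float64(-0.249), 0.36] [ 0.993 -0.023 -0.509  1.845 -0.012  1.317 -1.765]
```

```bash
python3 - <<'E'
from h import *
np.set_printoptions(precision=3,suppress=True)
p=read_eef_pos(); movel([p[0],p[1],.34],speed=.2)
move_ptp([*R,.33],quat()); movel([*R,.18],speed=.15); print("F0",read_ft_force(),read_finger_gap())
movel([*R,.121],speed=.05); print(read_eef_pos(),read_ft_force(),read_time_s(),read_qpos())
im=snap("side","g0")
cv2.imwrite("pics/g0c.png",cv2.resize(im[120:300,280:460,::-1],(600,600),interpolation=cv2.INTER_CUBIC))
E
```

```text
F0 [-0.002  0.788  0.86 ] 0.08545911415051902
[ 0.5   -0.413  0.122] [-0.206 -0.358  0.77 ] 8.65 [ 1.015  0.569 -0.508  1.678  0.322  0.977  1.282]
```

View pics/g0c.png

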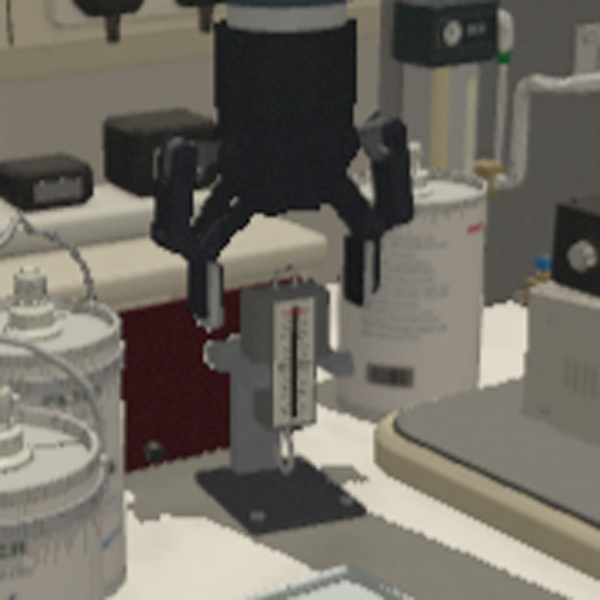

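```bash
python3 - <<'E'
from h import *
np.set_printoptions(precision=3,suppress=True)
move_gripper(.044,20); print(read_finger_gap(),read_grasp_force(),read_ft_force(),read_eef_pos())
move_gripper(.040,60); pause(.2); z0=read_eef_pos()[2]
print(read_finger_gap(),read_grasp_force(),read_ft_force(),read_eef_pos(),z0)
np.save("g.npy",[*read_eef_pos()])
a=F()
movel([*R,.135],speed=.04); pause(.2); print("lift",a,F(),read_ft_force(),read_finger_gap())
movel([*R,.33],speed=.15); pause(.3); f=F(20); np.save("f0.npy",f[0]); print(f,read_finger_gap(),read_eef_pos(),read_time_s())
snap("side","g1"); print([ (r["at"],r["confidence"]) for r in tip_of("side","hook_bowl")],proj("side",[*R,.33-.121+.0265]),[ (r["at"],r["confidence"]) for r in tip_of("side","scale_grip")],proj("side",[*R,.326]))
E
```

```text
0.045687184108164795 20.9254252910614 [-0.397 -0.751  1.751] [ 0.5   -0.413  0.121]
0.04503359413992243 61.465086936950684 [-0.239 -0.198  3.379] [ 0.5   -0.413  0.122] 0.12150013972325041
lift (np.float64(3.8335540869556453), np.float64(0.6166338073297996)) (np.float64(-1.6856081369659761), np.float64(0.5810723102300395)) [-0.435  0.113 -2.299] 0.04522380000782802
(np.float64(-2.046955636765257), np.float64(0.4148948027010188)) 0.04514413163375774 [ 0.5   -0.413  0.33 ] 12.675
[([362.3, 147.4], 0.49)] [365.413 149.223] [([280.4, 342.8], 0.69), ([366.3, 96.9], 0.56)] [365.76  96.41]
```

```bash
python3 - <<'E'
from h import *
np.set_printoptions(precision=3,suppress=True)
A=C-.035*UX
movel([*A,.33],quat(),speed=.15); movel([*A,.2785],speed=.08); pause(.3)
print(read_eef_pos(),F(20),read_time_s())
a=snap("side","h0"); b=snap("top","h0t")
e=[proj("side",[*A,.184]),proj("side",[*C,.197]),proj("top",[*A,.184])]; print(e)
print([(r["at"],r["confidence"]) for c in("side","top") for r in tip_of(c,"hook_bowl")])
ca=cv2.resize(a[150:270,220:340,::-1],(480,480),interpolation=cv2.INTER_CUBIC)
cb=cv2.resize(b[140:220,210:290,::-1],(320,320),interpolation=cv2.INTER_CUBIC)
cv2.imwrite("pics/h0c.png",np.hstack([ca,np.vstack([cb,np.zeros((160,320,3),np.uint8)])]))
E
```

```text
[ 0.478 -0.099  0.279] (np.float64(-1.7202023152177326), np.float64(0.44849707936217564)) 16.5
[array([280.552, 232.693]), array([272.002, 215.693]), array([227.275, 168.319])]
[([280.3, 232.0], 0.5), ([226.1, 169.8], 0.54), ([239.6, 304.2], 0.52)]
```

View pics/h0c.png

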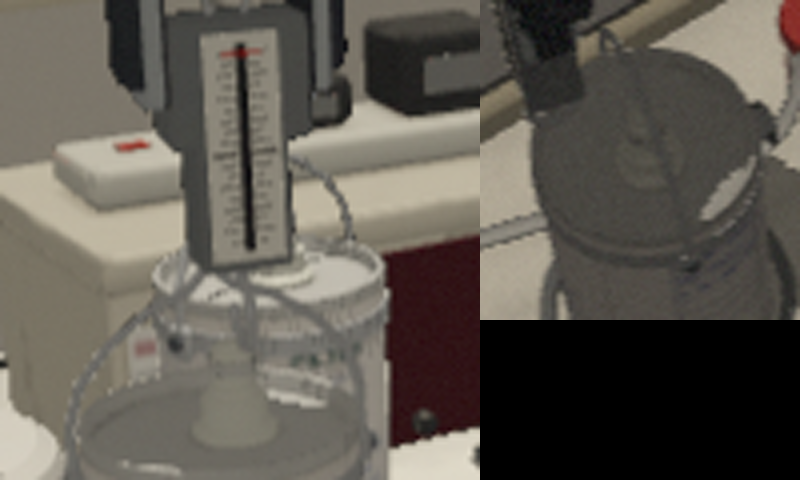

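```bash
python3 - <<'E'
from h import *
np.set_printoptions(precision=3,suppress=True)
z=.278
for s in(-.02,-.01,-.004,0):
    movel([*(C+s*UX),z],speed=.04); print(s,read_ft_force(),F(4)[0])
f0=F(25)[0]; np.save("f0.npy",f0); print("f0",f0)
for dz in(.010,.016,.022,.028):
    movel([*C,z+dz],speed=.02); f=F(12); print(dz,f[0]-f0,read_ft_force())
print(read_time_s())
snap("side","h1")
im=cv2.imread("pics/h1.png"); cv2.imwrite("pics/h1c.png",cv2.resize(im[150:370,220:340],(327,600),interpolation=cv2.INTER_CUBIC))
E
```

```text
-0.02 [-0.147  0.995 -2.185] -1.747399183543715
-0.01 [ 0.491  0.341 -1.419] -1.871239637495352
-0.004 [-0.613  0.155 -1.709] -1.8930913028826262
0 [-0.313  0.097 -2.027] -2.054484129889593
f0 -1.8253222206367292
0.01 0.02323517957902599 [-0.329 -0.294 -1.201]
0.016 -0.6279262937374228 [ 0.359 -0.223 -1.709]
0.022 -1.0109302740855317 [ 0.664  0.118 -3.254]
0.028 -2.0990492196329815 [-0.021  0.242 -3.946]
21.6583
```

View pics/h1c.png

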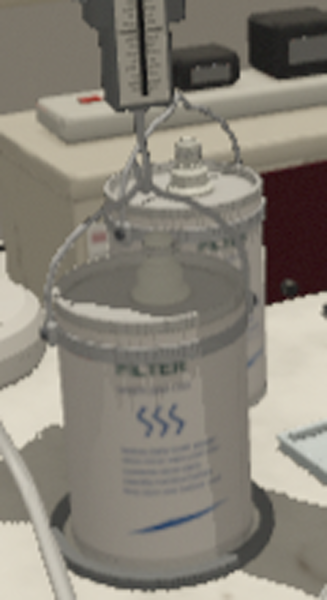

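```bash
python3 - <<'E'
from h import *
np.set_printoptions(precision=3,suppress=True)
f0=float(np.load("f0.npy")); dz=.028
while dz<.070:
    dz+=.003; movel([*C,.278+dz],speed=.02); f=f0-F(12)[0]; gap=dz-.013-f/140
    print(round(dz,3),round(f,2),round(gap*1e3,1))
    if gap>.0038: 
        f=f0-F(25)[0]; gap=dz-.013-f/140; print("confirm",f,gap)
        if gap>.0038: break
pause(.5); f=F(110)
w=f0-f[0]; print("weight g",w/9.81*1e3,"std",f[1],"gap mm",(dz-.013-w/140)*1e3,read_time_s(),read_finger_gap())
np.save("dz.npy",dz); snap("side","w")
im=cv2.imread("pics/w.png"); cv2.imwrite("pics/wc.png",cv2.resize(im[100:370,200:360],(356,600),interpolation=cv2.INTER_CUBIC))
E
```

```text
0.031 2.65 -0.9
0.034 2.64 2.1
0.037 3.21 1.0
0.04 3.0 5.5
confirm 3.1195718223176705 0.004717344126302363
weight g 305.10987909947227 std 0.49202894450332174 gap mm 5.620514900244129 26.4583 0.04534035122358518
```

View pics/wc.png

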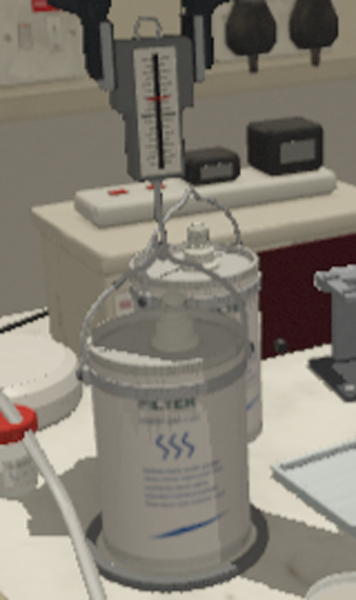

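```bash
python3 - <<'E'
from h import *
np.set_printoptions(precision=3,suppress=True)
f0=float(np.load("f0.npy"))
movel([*C,.278+.030],speed=.012); print(f0-F(8)[0])
movel([*C,.278+.012],speed=.02); print(f0-F(8)[0])
movel([*C,.278],speed=.02); print(f0-F(8)[0],read_ft_force())
for s in(-.005,-.010,-.015,-.022,-.035):
    movel([*(C+s*UX),.278],speed=.04)
    f=np.mean([(read_ft_force(),pause(.02))[0] for _ in range(8)],0); print(s,f)
    if np.linalg.norm(f[:2]-[0,.2])>1.2: print("SNAG"); break
print(read_time_s())
snap("side","u0"); print([(r["at"],r["confidence"]) for r in tip_of("side","hook_bowl")],proj("side",[*(C-.035*UX),.1835]),[(r["at"],r["confidence"]) for r in tip_of("side","can_a")])
E
```

```text
2.3828951758397805
-0.11663972142702006
0.03484413845612 [-0.708  0.339 -1.693]
-0.005 [-0.092 -0.222 -1.865]
-0.01 [ 0.156  0.132 -1.452]
-0.015 [ 0.039  0.033 -1.638]
-0.022 [-0.173 -0.143 -1.864]
-0.035 [ 0.357 -0.035 -1.82 ]
31.9833
[] [280.572 233.056] [([277.5, 340.1], 0.88), ([279.6, 234.3], 0.74)]
```

```bash
python3 - <<'E'
from h import *
np.set_printoptions(precision=3,suppress=True)
f0=float(np.load("f0.npy")); g=np.load("g.npy"); print(g)
A=C-.035*UX
movel([*A,.34],speed=.1); movel([*R,.34],quat(),speed=.15); pause(.3)
movel([*R,.19],speed=.12); pause(.2)
# hook enters between prongs from above
for z in(.15,.13,.125,.123,.1215,.121):
    movel([*R,z],speed=.03)
    f=np.mean([(read_ft_force(),pause(.02))[0] for _ in range(10)],0); print(z,f,read_eef_pos())
    if np.linalg.norm(f-[0,0,f0])>8: print("STOP");break
print(read_time_s())
E
```

```text
[ 0.5   -0.413  0.122]
0.15 [-0.034  0.049 -1.93 ] [ 0.5   -0.413  0.15 ]
0.13 [-0.231 -0.246 -1.657] [ 0.5   -0.413  0.13 ]
0.125 [ 0.147 -0.07  -1.9  ] [ 0.5   -0.413  0.125]
0.123 [ 0.057 -0.133 -1.771] [ 0.5   -0.413  0.123]
0.1215 [ 0.164 -0.202 -1.453] [ 0.5   -0.413  0.122]
0.121 [-1.173  0.883  2.553] [ 0.5   -0.413  0.121]
41.4167
```

```bash
python3 - <<'E'
from h import *
np.set_printoptions(precision=3,suppress=True)
move_gripper(.052,20); move_gripper(.080); pause(.2); print(read_ft_force(),read_finger_gap())
movel([*R,.18],speed=.08); movel([*R,.33],speed=.15); pause(.5)
snap("side","e")
for n in("scale_grip","hook_bowl","can_a","scale_rest"): print(n,[(np.round(r["at"],1),round(r["confidence"],2)) for r in tip_of("side",n)])
a=cv2.imread("pics/e.png")[165:400,220:460].astype(int); b=cv2.imread("pics/side1.png")[165:400,220:460].astype(int)
d=np.abs(a-b).max(2); print("diff>60 px:",(d>60).sum()); ys,xs=np.where(d>60); print(np.c_[xs+220,ys+165][::max(1,len(xs)//25)].tolist())
print(read_time_s())
E
```

```text
[ 0.048 -0.384  0.365] 0.08012484183802841
scale_grip [(array([364.7, 214.1]), 0.95), (array([378.9, 320.7]), 0.67)]
hook_bowl [(array([361.5, 256.2]), 0.42)]
can_a [(array([279.7, 342.2]), 0.59)]
scale_rest [(array([367.5, 269.2]), 0.84)]
diff>60 px: 2839
[[374, 205], [330, 261], [320, 267], [344, 272], [344, 279], [382, 281], [399, 283], [365, 286], [379, 288], [394, 290], [397, 293], [410, 296], [392, 299], [430, 301], [419, 304], [445, 306], [426, 309], [451, 311], [442, 314], [424, 317], [428, 320], [451, 323], [437, 328], [437, 332], [458, 336], [454, 346]]
45.0333
```

```bash
python3 -c "
from bench import *
print(sign_off())"
```

```text
the job is handed in; nothing more can be done
None
```

The canister weighed about 305 g, under the 450 g limit. I lowered it back into the ring, unhooked it and hung the scale back in its rest, then handed the job in at about 45 s; the final camera check found both where they started.

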